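# Raise the glue hood's sash to its marker and start the fan

### The job

Get the small bench fume hood ready for gluing: with the fingertips, push its sloping sash up gently from beneath the lip until the lip is level with the pointer on the right-hand rail, and leave it standing there. Then press the round fan button on the box at the hood's left side all the way down, and let go of it. Grip nothing, and leave the marker, the glue bottles and the other things on the bench where they are.

Things in the scene. Friction and masses are not known exactly. Their poses are not given: they have to be found in the camera images.
- hood: Fixed bench fume hood, 210 deep x 280 wide x 280 mm high (fan housing on its roof to 340), aluminium rails, clear sides. Origin: centre of its underside. x points to its back, y to its left, z up. Its front face leans back: from the top of a 35 mm sill at x = -120 mm it climbs to the back at 55 degrees above horizontal. A counterweight rides on the right cheek's outside.
- sash (a joint): How far the sash has been pushed up the sloping face, in m: 0 = shut, 0.145 = top stop. It moves only along the slope (direction cos 55, 0, sin 55 degrees in the hood's axes). The counterweight balances it, so it stays where it is left; about 1 to 3 N along the slope moves it either way.
- lip_edge (a point): Middle of the lower outer edge of the sash's lip, an aluminium bar 210 mm long across the sash's lower end, 10 mm thick, standing 30 mm out at right angles to the sloping face, with a ramp on top. Sash shut: 61 mm above the bench, 28 mm in front of the sill; free below and in front. z axis up the slope, x into the hood, y along the lip to the left. Rides with the sash.
- lip_end (a point): Middle of the right-hand end of the lip (half-way through its 10 mm thickness): the point that is to be level with the pointer. Axes as lip_edge.
- marker (a joint): Where the marker clip stands on the right-hand rail, in m along the slope: the value that sash has when the lip is exactly level with the pointer. The clip is stiff and must stay where it is.
- pointer_tip (a point): Tip of the marker clip's pointer, a small black cone that points left at the lip's end. Black clip 26 x 20 mm with a steel screw on the right-hand rail of the sloping face. z axis up the slope, as lip_edge.
- fan_button (a joint): How far the fan button is pressed, in m: 0 = up, 0.006 = fully down. A spring returns it; fully down takes 5 N.
- fan_button_top (a point): Centre of the top of the round black fan button, 28 mm across, pressed straight down. It stands on top of a grey box, 84 x 72 x 70 mm high, on the hood's left side near the front.
- glue_white: White glue bottle, 27 mm across, 55 mm high, loose, standing inside the hood. Origin: centre of its underside. To be left alone.
- glue_blue: Blue glue bottle, 27 mm across, 60 mm high, loose, standing inside the hood. Origin: centre of its underside. To be left alone.
- ferrule_pot: Small round pot, 48 mm across, 28 mm high, loose, standing inside the hood. Origin: centre of its underside. To be left alone.
- sanding_block: Brown sanding block, 52 x 94 x 30 mm, loose on the bench in front of the hood. Origin: centre of its underside. To be left alone.

How it is judged:
On the way, in this order (a step that is already met when the one before it is completed fails the run):
1. the sash stands with its lip level with the pointer (within 6 mm along the slope), at rest (z of lip_end in the frame of pointer_tip between -0.006 and 0.006 m and velocity of joint sash between -0.005 and 0.005 m/s), for 0.3 s.
2. the fan button is pressed down (at least 4.5 of its 6 mm) (value of joint fan_button above 0.0045 m), for 0.05 s.
At the end, for the whole second after the job is handed in: the sash stands still with its lip within 6 mm (along the slope) of level with the pointer, and the fan button, pressed after that, is up again (all of step 1 and value of joint fan_button below 0.002 m); the robot touches nothing.
It fails at once if the fan button is pressed before the sash has been raised to within 6 mm of the pointer (value of joint fan_button above 0.0045 m and z of lip_end in the frame of pointer_tip below -0.006 m).
It fails at once if the sash is gripped or shoved hard (more than 30 N from the fingers) (contact force between the fingers and sash above 30 N).
It fails at once if the marker is pushed along its rail by more than 4 mm (distance of pointer_tip from where it was at the start of the episode above 0.004 m).
It fails at once if a glue bottle, the pot or the sanding block is moved by more than 20 mm (distance of any of glue_white, glue_blue, ferrule_pot, sanding_block from where it was at the start of the episode above 0.02 m).
It also fails if it takes over 43 s, if anything falls off the work surface, if the arm or the gripper's body presses on something with over 40 N, if the wrist force passes 120 N, or if a joint passes its speed limit or range.

### The arm

A 6-joint arm with a two-finger parallel gripper is mounted at the origin on a cart in front of the work surface, level with it; the furniture and walls round the work are solid. World frame = base frame: x ahead of the robot, y to its left, z up, the work surface at z = 0. Lengths are in m, angles in rad, forces in N, time in s.
With the tool pointing down it reaches from about 0.35 to 0.875 m from the base axis. Payload 4.2 kg.
Tool frame: the origin (TCP) lies on the mounting face of the last link; the fingertips stand 182 mm ahead of it and the grasp point (between the pads) lies 164 mm ahead of it; z points along the fingers, x is the direction in which the jaws open and shut, and the axes are right-handed (so a half turn about z gives the same grasp; the last joint's range is limited). The gripper opens to 87 mm and grips with 3 to 60 N. Pads are 19 mm wide; open, the fingers measure 117 mm over their backs; the gripper's body (75 mm by 190 mm) begins 51 mm behind the grasp point.
Start: joints at [-0.85, 0.385, 0.008, 0, -1.194, -0.259], TCP at [0.278, -0.56, 0.405] pointing down, gripper open.
Joint ranges: [-3.14, 3.14], [-1.21, 2.06], [-1.07, 1.41], [-3.16, 2.05], [-2.99, -0.16], [-3.1, 3.1]. Speed limits (rad/s): [2.79, 2.79, 3.14, 3.14, 3.14, 3.14].

### API

Orientations are given as a rotation vector (axis times angle).
In Python, from workcell import r, vision, spotter gives the robot as it stands.
- The arm moves only by the tool move_arm, never from a script. Its argument "plan" is a list of rows, each an object with "delta_rot": the turn, a rotation vector about the tool's x, y, z in degrees, a list of three; "translation": the shift along the tool's x, y, z in m, a list of three; "fingers": the closure, from 0 (fully open) to 1 (shut). In form: [{"delta_rot": [rx, ry, rz], "translation": [x, y, z], "fingers": fingers}, ...]. A call has exactly 10 rows; each row shifts and turns the pose as measured when the row begins, along the tool's axes as they then stand; what a row does not reach is not made up. A row lasts 1/8 s, in which the tool goes at most 62.5 mm and 10.7 degrees, less where a joint would pass 70% of its speed; a pose out of reach is approached as far as the arm can. A call is refused whole if a number of a shift passes 0.0625 or a number of a turn 10.7, either way. A call with a gripper value outside its range is refused whole. The fingers move at their own pace and stop on an object; "force" is the grip in N (left out, the last holds). Time passes only in rows, so rows that do not move let the fingers close, or fill a call up. It gives the time, the measured TCP pose, the force and the opening at its end, in the units of the state.
- r.sense(): the state, without advancing time (a new reading comes with each control period).
- vision.grab_frame(name): name is "scene" or "side" or "wrist"; returns a dict with "color" (400x640x3 uint8, red, green, blue), "fx", "fy", "cx", "cy" (pixels), "T" (4x4, takes a point from camera to world coordinates). Camera axes: x right, y up, looking along -z (the intrinsics and any distortion apply to the point x, -y, -z); pixel columns grow to the right and rows downward; lengths in m; the calibration is good to about 2 mm. A picture is of the moment at which its call begins. There is no depth.
- r.close_job(): hands the job in, once; it reports no verdict.
Trained networks look in the newest picture that a camera, given by its name, has taken for a name from the list of things; names that differ only in an ending like _2 or _b are one class to them, and where a whole thing is asked for, a point or a joint stands for the part that bears it (a point fixed in the world has none). Each returns a list of dicts, best first, with "p" (0 to 1); they miss things now and then, are a little off and sometimes report something else, mostly with a low value. They report only what shows in the picture. A call takes as long as a camera call.
- spotter.search_frame(camera, name): "centre" ([column, row] in pixels, amid what is visible of it).
- spotter.pinpoint(camera, name): "centre" ([column, row] in pixels: a listed point, or the origin of a listed thing).
The state is a dict: "time": time; "joints": joint angles; "qd": joint speeds; "tau": joint torques, N m; "eef_pos": TCP position; "ee_rot": TCP orientation; "force": force on the tool from outside, world axes, zero at the start; "wrist_torque": the same for the moment, N m; "gripper_width": opening from 0.0 (shut) to 1.0 (fully open).
Only numpy, scipy, OpenCV 4.12 (cv2) and the standard library are available. Lean on these libraries where they do the work, as an engineer would, in place of code of your own. Each camera call takes 0.05 s, during which the arm holds its last target. There are 200 camera calls.

## Working session

There is one attempt and no reset: what is moved stays moved. The work goes in short steps, Python scripts to look and compute and a tool call to move; the robot and the scene stay as the last step left them, time stands still between calls to the robot, and variables do not carry over. Pictures are saved under pics/ and viewed, about 8 in all and at most 12, crops included, and the job is handed in when it is done.

Besides the shell and the picture viewer there is one more tool, called after "Request:" by a JSON object that holds its "name" and its "arguments". move_arm: Moves the arm, as the interface text tells. Its arguments: {"type":"object","properties":{"plan":{"type":"array"},"force":{"type":"number"}},"required":["plan"]}

```bash
mkdir -p pics; cat > h.py <<'E'
import numpy as np,cv2
from scipy.spatial.transform import Rotation as R
from workcell import r,vision,spotter
def ray(f,c):
    d=np.array([(c[0]-f["cx"])/f["fx"],-(c[1]-f["cy"])/f["fy"],-1]);T=np.array(f["T"])
    d=T[:3,:3]@d;return T[:3,3],d/np.linalg.norm(d)
def proj(f,p):
    T=np.array(f["T"]);q=T[:3,:3].T@(np.array(p)-T[:3,3]);return [f["cx"]-f["fx"]*q[0]/q[2],f["cy"]+f["fy"]*q[1]/q[2]]
def tri(rs):
    A=sum(np.eye(3)-np.outer(d,d) for o,d in rs);b=sum((np.eye(3)-np.outer(d,d))@o for o,d in rs)
    return np.linalg.solve(A,b)
E
python3 - <<'E'
from h import *
F={}
for c in["scene","side"]:
    F[c]=vision.grab_frame(c);cv2.imwrite(f"pics/{c}0.png",F[c]["color"][...,::-1])
    print(c,{k:v for k,v in F[c].items() if k not in("color",)})
for n in["hood","lip_edge","lip_end","pointer_tip","fan_button_top","sanding_block","glue_white","glue_blue","ferrule_pot"]:
    rs=[]
    for c in F:
        l=spotter.pinpoint(c,n);print(n,c,[(np.round(x["centre"],1).tolist(),round(x["p"],2)) for x in l[:2]])
        if l: rs.append(ray(F[c],l[0]["centre"]))
    if len(rs)==2:
        p=tri(rs);print("   ",p.round(4),[round(float(np.linalg.norm(np.cross(d,p-o))),4) for o,d in rs])
print(r.sense())
E
```

```text
scene {'fx': 407.4971500676002, 'fy': 407.4971500676002, 'cx': 317.6885295154238, 'cy': 199.46097661674054, 'T': array([[-0.87008693, -0.34608556,  0.35096086,  0.8216857 ],
       [ 0.49288932, -0.60661765,  0.62375888,  0.79066542],
       [-0.00297489,  0.71570931,  0.69839196,  0.71584729],
       [ 0.        ,  0.        ,  0.        ,  1.        ]])}
side {'fx': 448.22791711908684, 'fy': 448.22791711908684, 'cx': 315.71463302934194, 'cy': 207.91404338412968, 'T': array([[-0.50778564, -0.55124819,  0.66202657,  1.17245443],
       [ 0.86137325, -0.31258973,  0.40040454,  0.5974961 ],
       [-0.01377957,  0.77357164,  0.63355902,  0.70713083],
       [ 0.        ,  0.        ,  0.        ,  1.        ]])}
hood scene []
hood side [([267.5, 251.2], 0.57)]
lip_edge scene [([296.7, 171.0], 0.77)]
lip_edge side []
lip_end scene [([264.7, 155.9], 0.64)]
lip_end side []
pointer_tip scene []
pointer_tip side []
fan_button_top scene [([328.5, 213.5], 0.53)]
fan_button_top side [([348.3, 213.2], 0.47)]
    [0.506  0.2764 0.0866] [0.0009, 0.0009]
sanding_block scene [([413.1, 241.6], 0.86)
[... 269 characters left out ...]
scene []
ferrule_pot side []
{'time': 1.0, 'joints': array([-8.50401812e-01,  3.84687503e-01,  7.94431040e-03,  1.13221071e-05,
       -1.19399712e+00, -2.58580911e-01]), 'qd': array([ 1.78848136e-03,  1.45725713e-03,  1.26261538e-05, -1.52649425e-03,
       -9.37227563e-05,  3.09677741e-04]), 'tau': array([-1.27528378e-04, -3.90475595e+01,  1.87622792e+01,  4.22439560e+00,
        1.54435623e-02, -2.13451170e-05]), 'eef_pos': array([ 0.27849171, -0.55951344,  0.40477669]), 'ee_rot': array([ 1.65405074e+00,  2.67084316e+00, -4.14774239e-05]), 'force': array([0.54758988, 0.22431882, 0.30960343]), 'wrist_torque': array([0.01586286, 0.00741708, 0.08074179]), 'gripper_width': 0.9984775475263747}
```

```bash
python3 -c "
import cv2,numpy as np
a=cv2.imread('pics/scene0.png')[90:310,160:480];b=cv2.imread('pics/side0.png')[90:310,160:480]
cv2.imwrite('pics/both.png',np.vstack([cv2.resize(a,(436,300)),cv2.resize(b,(436,300))]))
cv2.imwrite('pics/a.png',cv2.resize(a,(800,550),interpolation=cv2.INTER_CUBIC));cv2.imwrite('pics/b.png',cv2.resize(b,(800,550),interpolation=cv2.INTER_CUBIC))"
```

```text
(no output)
```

View pics/a.png

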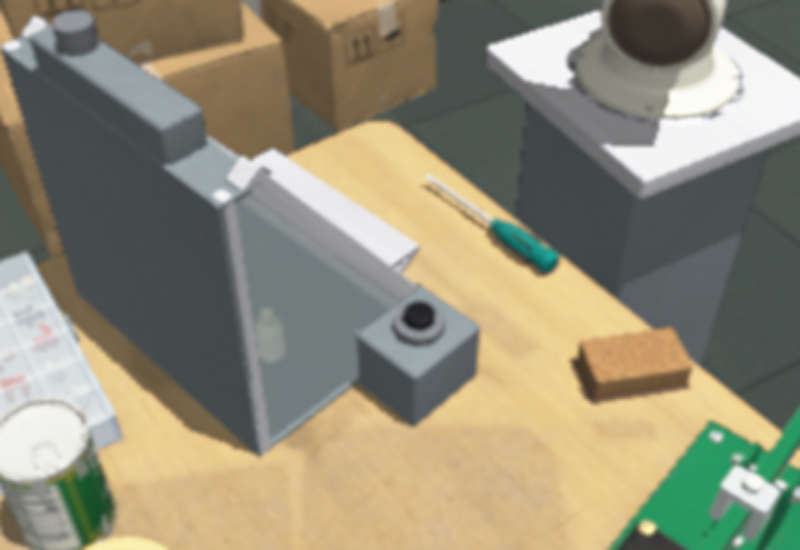

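View pics/b.png

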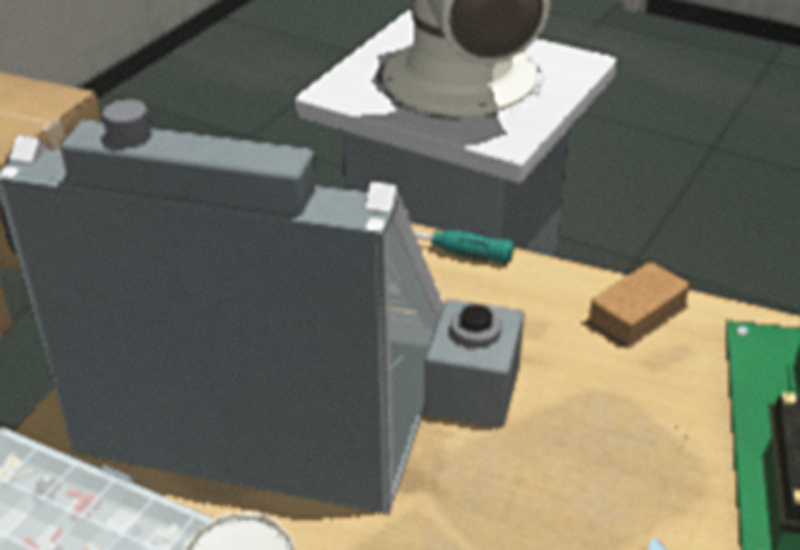

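Both cameras look from behind the hood. The scene crop shows the lip as a pale bar from (270,155) to (415,250), the fan button at (418,315), the back-left foot corner at (262,452), and the block at (635,362). The pointer is hidden, so I'll need the wrist camera. Hood pose comes next.

```bash
python3 - <<'E'
from h import *
from scipy.optimize import least_squares
F={c:vision.grab_frame(c) for c in["scene","side"]}
cr=lambda u,v:(160+u/2.5,90+v/2.5)
obs=[("scene",cr(262,452),(.09,.14,0)),("scene",cr(80,290),(.09,-.14,0)),("side",cr(388,510),(.09,.14,0)),("side",cr(75,450),(.09,-.14,0)),
("scene",cr(222,205),(.09,.14,.28)),("side",cr(382,228),(.09,.14,.28)),("scene",cr(8,45),(.09,-.14,.28)),("side",cr(3,175),(.09,-.14,.28))]
def W(q,b):
    c,s=np.cos(q[2]),np.sin(q[2]);b=np.array(b,float);b[0]+=q[3]
    return np.array([q[0]+c*b[0]-s*b[1],q[1]+s*b[0]+c*b[1],b[2]])
f=lambda q:np.concatenate([np.array(proj(F[c],W(q,b)))-u for c,u,b in obs])
s=least_squares(lambda q:f([*q,0]),[.6,.1,0]);print(s.x,f([*s.x,0]).round(1))
q=[*s.x,0]
# back at x=.09 assumed (sill -.12)
for t in(0,.03,.06,.09,.12):
    u=np.array([np.cos(.9599),0,np.sin(.9599)]);
    e=np.array([-.148,0,.061])+u*t
    print(t,[np.round(proj(F["scene"],W(q,e+[0,y,0])),1) for y in(.105,0,-.105)])
c,sn=np.cos(q[2]),np.sin(q[2])
for n,p in[("button",(.506,.2764)),("block",(.335,.372))]:
    d=np.array(p)-q[:2];print(n,c*d[0]+sn*d[1],-sn*d[0]+c*d[1])
E
```

```text
[0.61944948 0.13057753 0.26947627] [ 0.2  1.8  0.5  0.5  0.6 -0.3 -0.  -1.7  0.3  0.1  0.6 -0.1 -1.3 -0.2
 -1.8 -1.5]
0 [array([331. , 189.6]), array([300.5, 169.3]), array([273.1, 151.1])]
0.03 [array([326.1, 185.4]), array([295. , 164.8]), array([267.2, 146.4])]
0.06 [array([320.8, 180.9]), array([289.2, 160. ]), array([261. , 141.4])]
0.09 [array([315.3, 176.2]), array([283.1, 155. ]), array([254.5, 136.1])]
0.12 [array([309.4, 171.2]), array([276.7, 149.7]), array([247.6, 130.6])]
button -0.07053331547409208 0.17076307566211035
block -0.20991073682275102 0.30843767178717035
```

```bash
python3 - <<'E'
from h import *
s=r.sense();f=vision.grab_frame("wrist")
M=np.eye(4);M[:3,:3]=R.from_rotvec(s["ee_rot"]).as_matrix();M[:3,3]=s["eef_pos"]
print(M.round(3));print((np.linalg.inv(M)@np.array(f["T"])).round(3),f["fx"],f["cx"],f["cy"],s["time"])
print([x for x in dir(r) if x[0]!="_"])
E
```

```text
[[-0.446  0.895 -0.     0.278]
 [ 0.895  0.446  0.    -0.56 ]
 [ 0.    -0.    -1.     0.405]
 [ 0.     0.     0.     1.   ]]
[[ 1.     0.     0.001 -0.001]
 [ 0.001 -0.956 -0.295 -0.082]
 [ 0.     0.295 -0.956  0.02 ]
 [ 0.     0.     0.     1.   ]] 277.7549771741122 319.8812612834337 203.1708632468821 1.1
['MotionError', 'close_job', 'sense']
```

Request:
{"name": "move_arm", "arguments": {"plan": [{"delta_rot":[0,0,0],"translation":[0.046,0.039,0.003],"fingers":1},{"delta_rot":[0,0,0],"translation":[0.046,0.039,0.003],"fingers":1},{"delta_rot":[0,0,0],"translation":[0.046,0.039,0.003],"fingers":1},{"delta_rot":[0,0,0],"translation":[0.046,0.039,0.003],"fingers":1},{"delta_rot":[0,0,0],"translation":[0.046,0.039,0.003],"fingers":1},{"delta_rot":[0,0,0],"translation":[0.046,0.039,0.003],"fingers":1},{"delta_rot":[0,0,0],"translation":[0.046,0.039,0.003],"fingers":1},{"delta_rot":[0,0,0],"translation":[0.046,0.039,0.003],"fingers":1},{"delta_rot":[0,0,0],"translation":[0.046,0.039,0.003],"fingers":1},{"delta_rot":[0,0,0],"translation":[0.046,0.039,0.003],"fingers":1}]}}

```text
time: 2.4
eef_pos: [0.4269, 0.0392, 0.3755]
ee_rot: [1.658, 2.657, 0.007]
force: [1.0, -0.8, -0.4]
gripper_width: 0.02
```

Request:
{"name": "move_arm", "arguments": {"plan": [{"delta_rot":[0,0,5.5],"translation":[0.02,0,0],"fingers":1},{"delta_rot":[0,0,5.5],"translation":[0.02,0,0],"fingers":1},{"delta_rot":[-7,0,0],"translation":[0,0,0],"fingers":1},{"delta_rot":[-7,0,0],"translation":[0,0,0],"fingers":1},{"delta_rot":[-7,0,0],"translation":[0,0,0],"fingers":1},{"delta_rot":[0,0,0],"translation":[0,0,0],"fingers":1},{"delta_rot":[0,0,0],"translation":[0,0,0],"fingers":1},{"delta_rot":[0,0,0],"translation":[0,0,0],"fingers":1},{"delta_rot":[0,0,0],"translation":[0,0,0],"fingers":1},{"delta_rot":[0,0,0],"translation":[0,0,0],"fingers":1}]}}

```text
time: 3.65
eef_pos: [0.4126, 0.0827, 0.3773]
ee_rot: [1.743, 2.281, 0.446]
force: [1.2, 0.6, -0.7]
gripper_width: 0.009
```

```bash
cat > look.py <<'E'
from h import *
import sys
s=r.sense();f=vision.grab_frame("wrist")
np.save("f_"+sys.argv[1]+".npy",{k:f[k] for k in f if k!="color"},allow_pickle=True)
cv2.imwrite(f"pics/{sys.argv[1]}.png",f["color"][...,::-1])
print(s["time"],s["joints"].round(3),s["eef_pos"].round(4));print(R.from_rotvec(s["ee_rot"]).as_matrix().round(3))
for n in["lip_edge","lip_end","pointer_tip","fan_button_top"]:
    l=spotter.pinpoint("wrist",n);print(n,[(np.round(x["centre"],1).tolist(),round(x["p"],2)) for x in l[:2]])
E
python3 look.py w1
```

```text
3.65 [ 0.616 -0.024 -0.702  0.258 -0.541 -2.119] [0.4126 0.0827 0.3773]
[[-0.262  0.893  0.365]
 [ 0.965  0.244  0.097]
 [-0.002  0.378 -0.926]]
lip_edge [([306.5, 148.0], 0.94), ([208.4, 253.4], 0.17)]
lip_end [([215.3, 159.3], 0.6)]
pointer_tip [([210.9, 252.2], 0.71)]
fan_button_top []
```

View pics/w1.png

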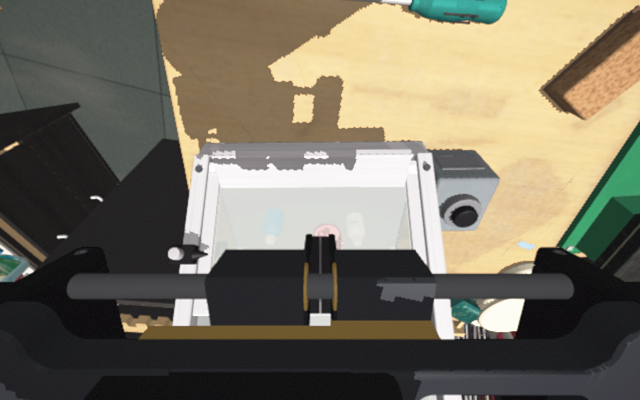

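The wrist view (image up points toward the robot) shows the lip bar at row ~150 from column 205 to 428. The pointer is at (207,253) on the right rail, the button at (463,215), and the bottles and pot show behind the glass at about (275,225) to (355,228).

```bash
cat > model.py <<'E'
from h import *
q=[.6194,.1306,.2695]
c,s=np.cos(q[2]),np.sin(q[2]);H=np.array([[c,-s,0],[s,c,0],[0,0,1]]);O=np.array([q[0],q[1],0])
a=np.radians(55);U=H@[np.cos(a),0,np.sin(a)];N=H@[-np.sin(a),0,np.cos(a)];Y=H@[0,1,0]
E0=O+H@[-.148,0,.061]   # lip edge shut
def onplane(f,px,h):  # h = height off the face (edge is 30 mm off); returns slope coord rel E0, y
    o,d=ray(f,px);k=(h-.03-(o-E0)@N)/(d@N);p=o+k*d;return round((p-E0)@U,4),round((p-E0)@Y,4),p.round(4)
E
python3 - <<'E'
from model import *
f=np.load("f_w1.npy",allow_pickle=True).item()
print("edge",onplane(f,(306.5,148),.03));print("end",onplane(f,(215.3,159.3),.03),onplane(f,(215.3,159.3),.015))
for h in(0,.01,.02,.03):print("ptr",h,onplane(f,(210.5,252.2),h))
print("btn",ray(f,(462,215)))
o,d=ray(f,(462,215));print(o+d*(.087-o[2])/d[2])
for y in(.105,-.105):print(proj(f,E0+y*Y))
print(O,E0,U,N,Y)
E
```

```text
edge (np.float64(0.0105), np.float64(-0.0074), array([0.4845, 0.0857, 0.0696]))
end (np.float64(0.0229), np.float64(-0.1007), array([ 0.5162, -0.0023,  0.0798])) (np.float64(0.016), np.float64(-0.1069), array([ 0.5259, -0.0061,  0.0655]))
ptr 0 (np.float64(0.1141), np.float64(-0.1075), array([0.5921, 0.0115, 0.1373]))
ptr 0.01 (np.float64(0.1151), np.float64(-0.1036), array([0.5837, 0.0133, 0.1438]))
ptr 0.02 (np.float64(0.1161), np.float64(-0.0996), array([0.5753, 0.0151, 0.1504]))
ptr 0.03 (np.float64(0.1171), np.float64(-0.0956), array([0.5669, 0.0169, 0.1569]))
btn (array([0.34748815, 0.06348191, 0.32796655]), array([ 0.45398064,  0.59311908, -0.66491453]))
[0.51201177 0.27842962 0.087     ]
[np.float64(414.3783892893397), np.float64(138.48883627561753)]
[np.float64(213.3700441165559), np.float64(139.13888546232516)]
[0.6194 0.1306 0.    ] [0.47674219 0.09119507 0.061     ] [0.5528727  0.15271445 0.81915204] [-0.78958405 -0.21809884  0.57357644] [-0.26624952  0.96390414  0.        ]
```

Request:
{"name": "move_arm", "arguments": {"plan": [{"delta_rot":[0,0,0],"translation":[-0.004,-0.024,0],"fingers":1},{"delta_rot":[0,0,0],"translation":[-0.004,-0.024,0],"fingers":1},{"delta_rot":[0,0,0],"translation":[-0.004,-0.024,0],"fingers":1},{"delta_rot":[0,0,0],"translation":[-0.004,-0.024,0],"fingers":1},{"delta_rot":[0,0,0],"translation":[0,0,0.03],"fingers":1},{"delta_rot":[0,0,0],"translation":[0,0,0.03],"fingers":1},{"delta_rot":[0,0,0],"translation":[0,0,0.03],"fingers":1},{"delta_rot":[0,0,0],"translation":[0,0,0.02],"fingers":1},{"delta_rot":[0,0,0],"translation":[0,0,0],"fingers":1},{"delta_rot":[0,0,0],"translation":[0,0,0],"fingers":1}]}}

```text
time: 5.15
eef_pos: [0.3617, 0.0576, 0.2774]
ee_rot: [1.756, 2.299, 0.406]
force: [0.4, 0.5, 0.1]
gripper_width: 0.005
```

```bash
python3 look.py w2; cat > m2.py <<'E'
from model import *
import sys
s=r.sense();M=R.from_rotvec(s["ee_rot"]).as_matrix();tip=s["eef_pos"]+.182*M[:,2]
print("tip",tip.round(4),"edge - tip in tool axes: P=(.4845,.0857,.0696)",(M.T@(np.array([.4845,.0857,.0696])-tip)).round(4),"U in tool",(M.T@U).round(3),s["force"].round(1),s["joints"].round(2))
E
python3 m2.py
```

```text
5.15 [ 0.543  0.033 -1.069  0.672 -0.164 -2.496] [0.3617 0.0576 0.2774]
[[-0.262  0.904  0.337]
 [ 0.965  0.248  0.085]
 [-0.006  0.347 -0.938]]
lip_edge []
lip_end [([213.5, 272.9], 0.97)]
pointer_tip []
fan_button_top [([502.2, 339.8], 0.8)]
tip [0.4232 0.0731 0.1068] edge - tip in tool axes: P=(.4845,.0857,.0696) [-0.0036  0.0456  0.0566] U in tool [-0.002  0.823 -0.569] [ 0.4 -0.3 -0.6] [ 0.54  0.03 -1.07  0.67 -0.16 -2.5 ]
```

View pics/w2.png

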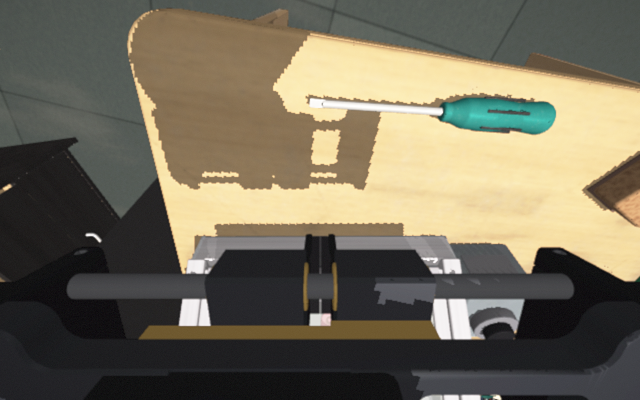

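The arm sits at its joint 3 and 5 limits. The view shows the lip's near edge at row ~238 just ahead of the fingers, and the screwdriver clear at (430,110). I'll reduce the tilt and come back forward.

Request:
{"name": "move_arm", "arguments": {"plan": [{"delta_rot":[5,0,0],"translation":[0,0.01,0],"fingers":1},{"delta_rot":[5,0,0],"translation":[0,0.01,0],"fingers":1},{"delta_rot":[5,0,0],"translation":[0,0.01,0],"fingers":1},{"delta_rot":[0,0,0],"translation":[0,0,0.02],"fingers":1},{"delta_rot":[0,0,0],"translation":[0,0,0.02],"fingers":1},{"delta_rot":[0,0,0],"translation":[0,0,0],"fingers":1},{"delta_rot":[0,0,0],"translation":[0,0,0],"fingers":1},{"delta_rot":[0,0,0],"translation":[0,0,0],"fingers":1},{"delta_rot":[0,0,0],"translation":[0,0,0],"fingers":1},{"delta_rot":[0,0,0],"translation":[0,0,0],"fingers":1}]}}

```text
time: 6.65
eef_pos: [0.395, 0.0624, 0.2489]
ee_rot: [1.859, 2.419, 0.139]
force: [-0.3, -0.2, -0.1]
gripper_width: 0.005
```

```bash
python3 m2.py;python3 - <<'E'
from h import *
print(R.from_rotvec(r.sense()["ee_rot"]).as_matrix().round(3))
E
```

```text
tip [0.4176 0.0658 0.0684] edge - tip in tool axes: P=(.4845,.0857,.0696) [0.002  0.0694 0.0075] U in tool [-0.006  0.671 -0.741] [-0.3 -0.2 -0.1] [ 0.58  0.19 -0.81  0.12 -0.46 -2.  ]
[[-0.257  0.958  0.124]
 [ 0.966  0.257  0.019]
 [-0.014  0.125 -0.992]]
```

Request:
{"name": "move_arm", "arguments": {"plan": [{"delta_rot":[0,0,0],"translation":[0,0,0.011],"fingers":1},{"delta_rot":[0,0,0],"translation":[0,0,0.011],"fingers":1},{"delta_rot":[0,0,0],"translation":[0,0.012,0.002],"fingers":1},{"delta_rot":[0,0,0],"translation":[0,0.012,0.001],"fingers":1},{"delta_rot":[0,0,0],"translation":[0,0.008,0],"fingers":1},{"delta_rot":[0,0,0],"translation":[0,0.005,0],"fingers":1},{"delta_rot":[0,0,0],"translation":[0,0.004,0],"fingers":1},{"delta_rot":[0,0,0],"translation":[0,0.004,0],"fingers":1},{"delta_rot":[0,0,0],"translation":[0,0.004,0],"fingers":1},{"delta_rot":[0,0,0],"translation":[0,0.004,0],"fingers":1}]}}

```text
time: 7.9
eef_pos: [0.4529, 0.0776, 0.2302]
ee_rot: [1.858, 2.419, 0.141]
force: [-0.5, -0.4, -1.2]
gripper_width: 0.004
```

```bash
python3 m2.py; python3 look.py w3
```

```text
tip [0.4758 0.0812 0.0497] edge - tip in tool axes: P=(.4845,.0857,.0696) [ 0.0019  0.012  -0.0186] U in tool [-0.005  0.673 -0.74 ] [-0.5 -0.4 -1.2] [ 0.54  0.31 -0.69  0.11 -0.46 -1.94]
7.9 [ 0.536  0.309 -0.69   0.108 -0.456 -1.94 ] [0.4529 0.0776 0.2302]
[[-0.257  0.958  0.126]
 [ 0.966  0.257  0.02 ]
 [-0.013  0.127 -0.992]]
lip_edge []
lip_end [([174.6, 297.1], 0.88)]
pointer_tip []
fan_button_top []
```

View pics/w3.png

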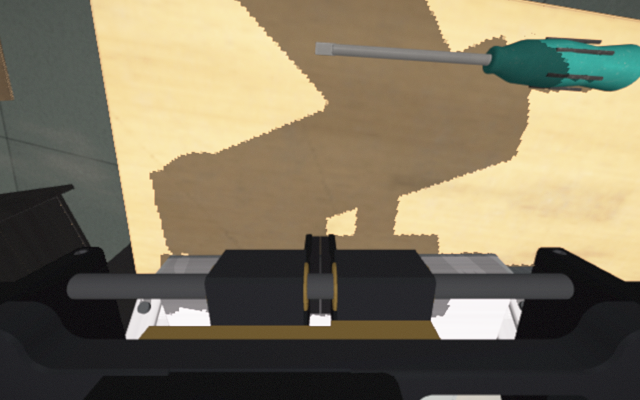

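The lip's front edge is at row ~257, just beyond the fingertips at (320,237), with no contact yet. Next I'll close the gap and push up the slope.

Request:
{"name": "move_arm", "arguments": {"plan": [{"delta_rot":[0,0,0],"translation":[0,0.004,0],"fingers":1},{"delta_rot":[0,0,0],"translation":[0,0.004,0],"fingers":1},{"delta_rot":[0,0,0],"translation":[0,0.003,-0.003],"fingers":1},{"delta_rot":[0,0,0],"translation":[0,0.005,-0.0055],"fingers":1},{"delta_rot":[0,0,0],"translation":[0,0.005,-0.0055],"fingers":1},{"delta_rot":[0,0,0],"translation":[0,0.005,-0.0055],"fingers":1},{"delta_rot":[0,0,0],"translation":[0,0.005,-0.0055],"fingers":1},{"delta_rot":[0,0,0],"translation":[0,0.005,-0.0055],"fingers":1},{"delta_rot":[0,0,0],"translation":[0,0.005,-0.0055],"fingers":1},{"delta_rot":[0,0,0],"translation":[0,0.003,-0.003],"fingers":1}]}}

```text
time: 9.4
eef_pos: [0.489, 0.0869, 0.2749]
ee_rot: [1.866, 2.423, 0.122]
force: [-3.8, 0.6, -0.2]
gripper_width: 0.004
```

```bash
python3 m2.py; python3 look.py w4; python3 - <<'E'
from model import *
f=vision.grab_frame("scene");print("scene edge",spotter.pinpoint("scene","lip_edge")[:1],spotter.pinpoint("scene","lip_end")[:1])
for t in(.0,.02,.04,.06):print(t,np.round(proj(f,E0+t*U),1))
E
```

```text
tip [0.5095 0.0894 0.094 ] edge - tip in tool axes: P=(.4845,.0857,.0696) [ 0.0032 -0.0277  0.0214] U in tool [-0.006  0.662 -0.75 ] [-3.8  0.6 -0.2] [ 0.51  0.29 -0.54  0.07 -0.64 -1.88]
9.4 [ 0.514  0.291 -0.539  0.073 -0.637 -1.883] [0.489  0.0869 0.2749]
[[-0.255  0.961  0.113]
 [ 0.967  0.255  0.013]
 [-0.016  0.112 -0.994]]
lip_edge []
lip_end [([173.7, 292.4], 0.77)]
pointer_tip []
fan_button_top []
scene edge [{'centre': [284.7, 164.1], 'p': 0.75}] [{'centre': [252.5, 146.0], 'p': 0.82}]
0.0 [300.5 169.3]
0.02 [296.9 166.3]
0.04 [293.2 163.3]
0.06 [289.3 160. ]
```

View pics/w4.png

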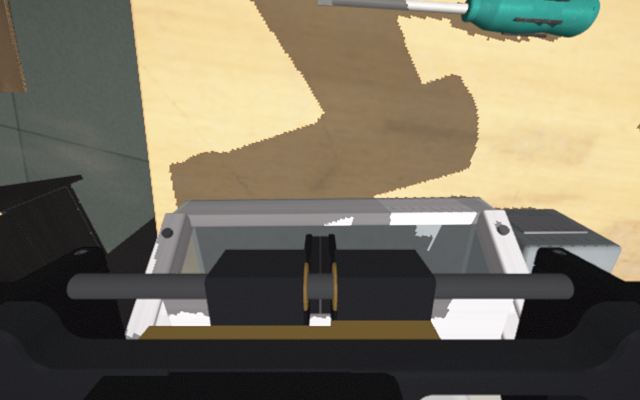

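Contact made: the force is about 4 N and the opened gap with the sill shows at rows 205–225. By finger geometry the lip edge is at about 0.066 on the slope, and the target is about 0.110. I'll push ~35 mm more, then back off and look.

Request:
{"name": "move_arm", "arguments": {"plan": [{"delta_rot":[0,0,0],"translation":[0,0.0046,-0.0053],"fingers":1},{"delta_rot":[0,0,0],"translation":[0,0.0046,-0.0053],"fingers":1},{"delta_rot":[0,0,0],"translation":[0,0.0046,-0.0053],"fingers":1},{"delta_rot":[0,0,0],"translation":[0,0.0046,-0.0053],"fingers":1},{"delta_rot":[0,0,0],"translation":[0,0.003,-0.004],"fingers":1},{"delta_rot":[0,0,0],"translation":[0,0.001,-0.001],"fingers":1},{"delta_rot":[0,0,0],"translation":[0,0,0],"fingers":1},{"delta_rot":[0,0,0],"translation":[0,-0.01,0],"fingers":1},{"delta_rot":[0,0,0],"translation":[0,-0.025,0],"fingers":1},{"delta_rot":[0,0,0],"translation":[0,-0.025,0],"fingers":1}]}}

```text
time: 11.05
eef_pos: [0.451, 0.0777, 0.2981]
ee_rot: [1.864, 2.421, 0.129]
force: [-0.1, 0.6, 0.1]
gripper_width: 0.009
```

Request:
{"name": "move_arm", "arguments": {"plan": [{"delta_rot":[0,0,0],"translation":[0,-0.01,-0.025],"fingers":1},{"delta_rot":[-4,0,0],"translation":[0,0,-0.03],"fingers":1},{"delta_rot":[-4,0,0],"translation":[0,0,-0.03],"fingers":1},{"delta_rot":[-4,0,0],"translation":[0,0,-0.03],"fingers":1},{"delta_rot":[0,0,0],"translation":[0,0,0],"fingers":1},{"delta_rot":[0,0,0],"translation":[0,0,0],"fingers":1},{"delta_rot":[0,0,0],"translation":[0,0,0],"fingers":1},{"delta_rot":[0,0,0],"translation":[0,0,0],"fingers":1},{"delta_rot":[0,0,0],"translation":[0,0,0],"fingers":1},{"delta_rot":[0,0,0],"translation":[0,0,0],"fingers":1}]}}

```text
time: 12.3
eef_pos: [0.4178, 0.0707, 0.4106]
ee_rot: [1.768, 2.304, 0.376]
force: [0.4, 0.2, -0.7]
gripper_width: 0.006
```

```bash
python3 m2.py; python3 look.py w5; python3 -c "
import cv2;cv2.imwrite('pics/w5c.png',cv2.resize(cv2.imread('pics/w5.png')[100:340,100:420],(800,600),interpolation=cv2.INTER_CUBIC))"
```

```text
tip [0.476  0.0837 0.2387] edge - tip in tool axes: P=(.4845,.0857,.0696) [ 0.002  -0.0471  0.1626] U in tool [-0.005  0.81  -0.586] [ 0.4  0.2 -0.7] [ 0.58 -0.04 -0.6   0.18 -0.71 -2.01]
12.3 [ 0.585 -0.044 -0.596  0.179 -0.713 -2.012] [0.4178 0.0707 0.4106]
[[-0.256  0.912  0.32 ]
 [ 0.966  0.247  0.072]
 [-0.013  0.328 -0.945]]
lip_edge [([325.4, 225.9], 0.83)]
lip_end [([233.6, 230.1], 0.58)]
pointer_tip [([234.0, 240.5], 0.69)]
fan_button_top [([474.7, 215.3], 0.69)]
```

View pics/w5c.png

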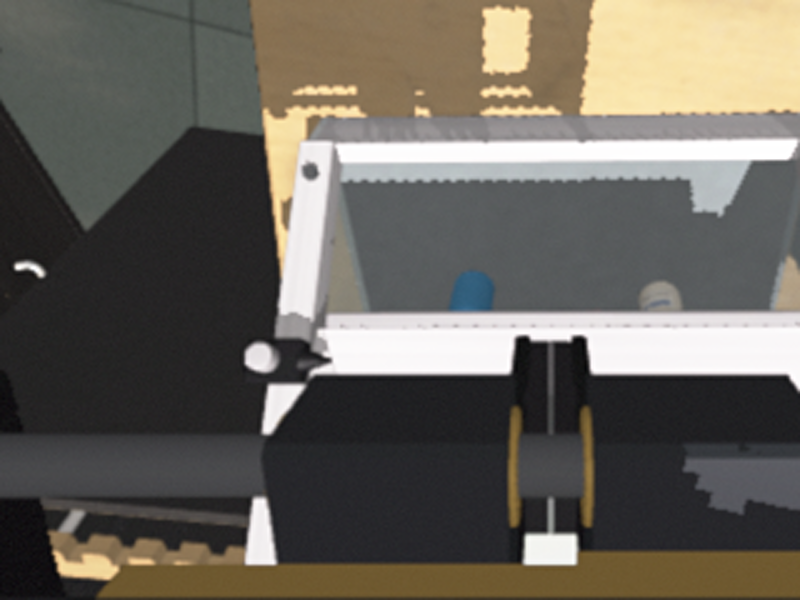

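The crop shows the lip's lower edge line at crop row ~312–326 (full row ~225–230) and the pointer tip at crop (330,360), which is full (232,244). The lip is still below the pointer. Computing by how much.

```bash
python3 - <<'E'
from model import *
f=np.load("f_w5.npy",allow_pickle=True).item();g=np.load("f_w1.npy",allow_pickle=True).item()
print("edge",onplane(f,(325.4,225.9),.03),"end",onplane(f,(233.6,230.1),.03),onplane(f,(233.6,230.1),.015))
for h in(0,.01,.02,.03):print("ptr",h,onplane(f,(232,243.5),h))
p=tri([ray(f,(232,243.5)),ray(g,(207,252.2))]);print("ptr tri",p,(p-E0)@U,(p-E0)@Y,(p-E0)@N+.03)
d=ray(f,(280,230))[1];print("view dot N,U",d@N,d@U)
for t in(.085,.095,.105):
    # lower root, lower outer, upper outer, upper root at y=-.06
    print(t,[round(proj(f,E0+(t+dt)*U+(h-.03)*N-.06*Y)[1],1) for h,dt in((0,0),(.03,0),(.03,.01),(0,.01))])
E
```

```text
edge (np.float64(0.1021), np.float64(-0.0046), array([0.5344, 0.1023, 0.1446])) end (np.float64(0.1067), np.float64(-0.1008), array([0.5626, 0.0103, 0.1484])) (np.float64(0.1032), np.float64(-0.1059), array([0.5738, 0.0082, 0.1369]))
ptr 0 (np.float64(0.1153), np.float64(-0.1111), array([0.5938, 0.0082, 0.1382]))
ptr 0.01 (np.float64(0.1171), np.float64(-0.1077), array([0.586 , 0.0096, 0.1455]))
ptr 0.02 (np.float64(0.119), np.float64(-0.1044), array([0.5782, 0.011 , 0.1527]))
ptr 0.03 (np.float64(0.1208), np.float64(-0.101), array([0.5704, 0.0123, 0.16  ]))
ptr tri [0.60027908 0.00676042 0.13192374] 0.11350310731664325 -0.11427854327152075 -0.008447473515313435
view dot N,U -0.9612329714804038 -0.22550421523906367
0.085 [np.float64(217.9), np.float64(210.3), np.float64(219.3), np.float64(226.2)]
0.095 [np.float64(226.2), np.float64(219.3), np.float64(228.6), np.float64(234.7)]
0.105 [np.float64(234.7), np.float64(228.6), np.float64(238.0), np.float64(243.3)]
```

Lip mid is about 0.1065 and the pointer about 0.117, so it still needs about 10.5 mm. Going back down in front of the lip.

Request:
{"name": "move_arm", "arguments": {"plan": [{"delta_rot":[0,0,0],"translation":[0.004,-0.005,0.03],"fingers":1},{"delta_rot":[0,0,0],"translation":[0,0,0.03],"fingers":1},{"delta_rot":[0,0,0],"translation":[0,0,0.03],"fingers":1},{"delta_rot":[0,0,0],"translation":[0,0,0.025],"fingers":1},{"delta_rot":[0,0,0],"translation":[0,0,0.012],"fingers":1},{"delta_rot":[0,0,0],"translation":[0,0.005,0],"fingers":1},{"delta_rot":[0,0,0],"translation":[0,0.004,0],"fingers":1},{"delta_rot":[0,0,0],"translation":[0,0.003,0],"fingers":1},{"delta_rot":[0,0,0],"translation":[0,0,0],"fingers":1},{"delta_rot":[0,0,0],"translation":[0,0,0],"fingers":1}]}}

```text
time: 13.8
eef_pos: [0.4671, 0.0873, 0.2945]
ee_rot: [1.763, 2.3, 0.391]
force: [0.2, -0.0, -0.2]
gripper_width: 0.004
```

```bash
cat > m3.py <<'E'
from model import *
s=r.sense();M=R.from_rotvec(s["ee_rot"]).as_matrix();tip=s["eef_pos"]+.182*M[:,2]
for t in(.1015,.112):print(t,(M.T@(E0+t*U-tip)).round(4))
print("U",(M.T@U).round(3),s["force"].round(1),s["time"],s["joints"].round(2))
E
python3 m3.py
```

```text
0.1015 [ 0.0033  0.0137 -0.0173]
0.112 [ 0.0033  0.0223 -0.0234]
U [-0.004  0.817 -0.577] [ 0.2 -0.  -0.2] 13.8 [ 0.54  0.19 -0.72  0.31 -0.35 -2.12]
```

Request:
{"name": "move_arm", "arguments": {"plan": [{"delta_rot":[0,0,0],"translation":[0,0.002,0],"fingers":1},{"delta_rot":[0,0,0],"translation":[0,0.002,0],"fingers":1},{"delta_rot":[0,0,0],"translation":[0,0.0022,-0.0015],"fingers":1},{"delta_rot":[0,0,0],"translation":[0,0.0022,-0.0015],"fingers":1},{"delta_rot":[0,0,0],"translation":[0,0.0022,-0.0015],"fingers":1},{"delta_rot":[0,0,0],"translation":[0,0.0022,-0.0015],"fingers":1},{"delta_rot":[0,0,0],"translation":[0,0.0005,0],"fingers":1},{"delta_rot":[0,0,0],"translation":[0,0,0],"fingers":1},{"delta_rot":[0,0,0],"translation":[0,0,0],"fingers":1},{"delta_rot":[0,0,0],"translation":[0,0,0],"fingers":1}]}}

```text
time: 15.05
eef_pos: [0.4762, 0.0895, 0.3042]
ee_rot: [1.766, 2.302, 0.384]
force: [-2.5, -0.1, -0.4]
gripper_width: 0.005
```

```bash
python3 m3.py
```

```text
0.1015 [ 0.0038  0.0024 -0.0114]
0.112 [ 0.0038  0.011  -0.0175]
U [-0.004  0.814 -0.581] [-2.5 -0.1 -0.4] 15.05 [ 0.54  0.2  -0.67  0.27 -0.39 -2.08]
```

Request:
{"name": "move_arm", "arguments": {"plan": [{"delta_rot":[0,0,0],"translation":[0,0.0015,-0.001],"fingers":1},{"delta_rot":[0,0,0],"translation":[0,0,0],"fingers":1},{"delta_rot":[0,0,0],"translation":[0,-0.01,0],"fingers":1},{"delta_rot":[0,0,0],"translation":[0,-0.025,0],"fingers":1},{"delta_rot":[0,0,0],"translation":[0,-0.02,-0.02],"fingers":1},{"delta_rot":[0,0,0],"translation":[0,0,-0.04],"fingers":1},{"delta_rot":[0,0,0],"translation":[0,0,-0.05],"fingers":1},{"delta_rot":[0,0,0],"translation":[0,0,-0.01],"fingers":1},{"delta_rot":[0,0,0],"translation":[0,0,0],"fingers":1},{"delta_rot":[0,0,0],"translation":[0,0,0],"fingers":1}]}}

```text
time: 16.3
eef_pos: [0.3844, 0.0656, 0.4015]
ee_rot: [1.763, 2.301, 0.39]
force: [-0.4, -0.0, 0.2]
gripper_width: 0.005
```

```bash
python3 look.py w6; python3 -c "
import cv2;cv2.imwrite('pics/w6c.png',cv2.resize(cv2.imread('pics/w6.png')[180:270,190:310],(800,600),interpolation=cv2.INTER_CUBIC))"
python3 - <<'E'
from model import *
f=np.load("f_w6.npy",allow_pickle=True).item()
for t in(.102,.107,.112,.117):
    print(t,[np.round(proj(f,E0+(t+dt)*U+(h-.03)*N-.105*Y),1) for h,dt in((0,0),(.03,0),(.03,.01),(.015,.005))], np.round(proj(f,E0+(t+.005)*U-.018*N-.11*Y),1))
E
```

```text
16.3 [ 0.627 -0.106 -0.686  0.207 -0.681 -2.076] [0.3844 0.0656 0.4015]
[[-0.258  0.909  0.328]
 [ 0.966  0.246  0.078]
 [-0.01   0.337 -0.941]]
lip_edge []
lip_end []
pointer_tip []
fan_button_top [([463.7, 237.5], 0.63)]
0.102 [array([237.3, 255.4]), array([229.2, 251.7]), array([228.2, 261. ]), array([233., 258.])] [229.5 258.3]
0.107 [array([236.9, 259.6]), array([228.7, 256.3]), array([227.7, 265.7]), array([232.5, 262.5])] [229.  262.8]
0.112 [array([236.5, 263.9]), array([228.2, 261. ]), array([227.2, 270.4]), array([232.1, 267. ])] [228.5 267.2]
0.117 [array([236.1, 268.2]), array([227.7, 265.7]), array([226.7, 275.2]), array([231.6, 271.5])] [228.1 271.7]
```

View pics/w6c.png

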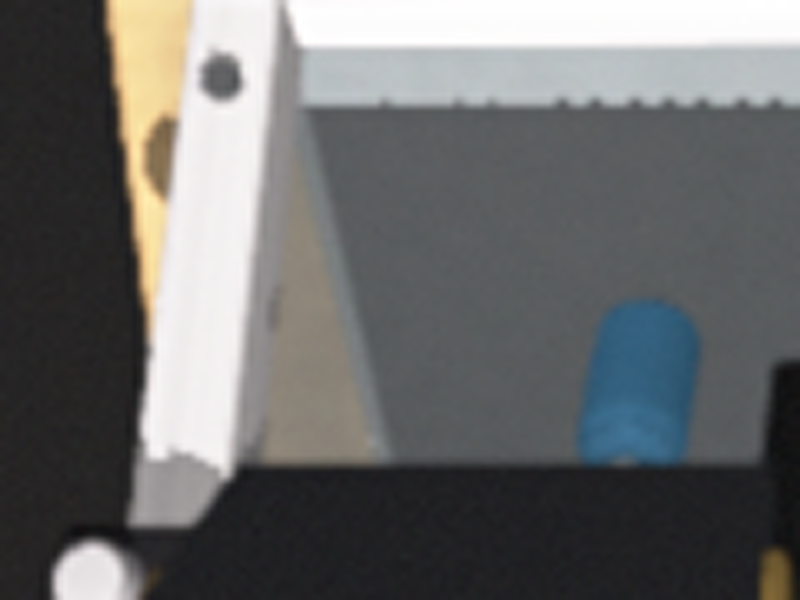

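The gripper body hides the lip here; only the clip's screw shows, at crop (95,575). Moving the camera forward.

Request:
{"name": "move_arm", "arguments": {"plan": [{"delta_rot":[0,0,0],"translation":[-0.005,0.025,-0.015],"fingers":1},{"delta_rot":[0,0,0],"translation":[-0.005,0.025,-0.015],"fingers":1},{"delta_rot":[0,0,0],"translation":[-0.005,0.01,-0.005],"fingers":1},{"delta_rot":[0,0,0],"translation":[0,0,0],"fingers":1},{"delta_rot":[0,0,0],"translation":[0,0,0],"fingers":1},{"delta_rot":[0,0,0],"translation":[0,0,0],"fingers":1},{"delta_rot":[0,0,0],"translation":[0,0,0],"fingers":1},{"delta_rot":[0,0,0],"translation":[0,0,0],"fingers":1},{"delta_rot":[0,0,0],"translation":[0,0,0],"fingers":1},{"delta_rot":[0,0,0],"translation":[0,0,0],"fingers":1}]}}

```text
time: 17.8
eef_pos: [0.4311, 0.0626, 0.4504]
ee_rot: [1.768, 2.307, 0.375]
force: [0.1, -0.1, 0.3]
gripper_width: 0.004
```

```bash
python3 look.py w7; python3 -c "
import cv2;cv2.imwrite('pics/w7c.png',cv2.resize(cv2.imread('pics/w7.png')[160:265,200:340],(800,600),interpolation=cv2.INTER_CUBIC))"
python3 - <<'E'
from model import *
f=np.load("f_w7.npy",allow_pickle=True).item()
for t in(.102,.107,.112,.117):
    print(t,[np.round(proj(f,E0+(t+dt)*U+(h-.03)*N-.105*Y),1) for h,dt in((0,0),(.03,0),(.03,.01),(.015,.005))], np.round(proj(f,E0+(t+.005)*U-.018*N-.11*Y),1))
E
```

```text
17.8 [ 0.548 -0.053 -0.486  0.141 -0.827 -1.935] [0.4311 0.0626 0.4504]
[[-0.258  0.912  0.317]
 [ 0.966  0.248  0.073]
 [-0.012  0.325 -0.945]]
lip_edge [([334.2, 205.2], 0.88), ([248.5, 210.1], 0.53)]
lip_end [([247.0, 213.8], 0.79)]
pointer_tip [([248.2, 212.9], 0.88)]
fan_button_top [([467.5, 193.6], 0.67)]
0.102 [array([253.5, 204.7]), array([247.2, 196.4]), array([246.4, 204.7]), array([250.1, 204.7])] [246.6 205.5]
0.107 [array([253.2, 208.5]), array([246.8, 200.5]), array([246. , 208.9]), array([249.8, 208.7])] [246.2 209.5]
0.112 [array([252.8, 212.4]), array([246.4, 204.7]), array([245.6, 213.1]), array([249.4, 212.7])] [245.8 213.5]
0.117 [array([252.5, 216.3]), array([246. , 208.9]), array([245.2, 217.4]), array([249. , 216.8])] [245.5 217.5]
```

View pics/w7c.png

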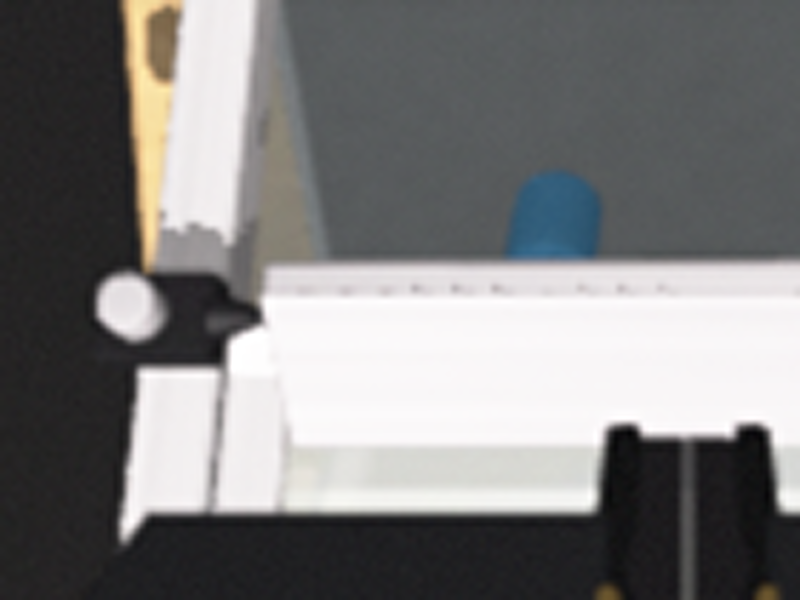

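The crop shows the lip's lower edge at crop row 262 (full 205.9) and the pointer tip at crop (262,318), full (246,215.7), beside the lip's end. I'll check the pointer's height off the face with all three views.

```bash
python3 - <<'E'
from model import *
F=[np.load(f"f_{k}.npy",allow_pickle=True).item() for k in("w1","w5","w7")]
for px in([(210.9,252.2),(234,240.5),(248.2,212.9)],[(208,253),(232,243.7),(245.9,215.7)]):
    p=tri([ray(f,x) for f,x in zip(F,px)]);print("tri s,h,y",(p-E0)@U,(p-E0)@N+.03,(p-E0)@Y,[np.round(np.array(proj(f,p))-x,1) for f,x in zip(F,px)])
    for h in(.005,.015,.025):print(h,[onplane(f,x,h)[:2] for f,x in zip(F,px)])
f=F[2]
for h in(.01,.015,.02,.03):print("lip_end",h,onplane(f,(247,213.8),h)[:2])
print("edge",onplane(f,(334.2,205.2),.03)[:2],onplane(f,(334.2,205.9),.03)[:2])
print("btn w7",[ (lambda o,d:o+d*(.087-o[2])/d[2])(*ray(f,(467.5,193.6)))])
E
```

```text
tri s,h,y 0.11252616101492542 -0.0019320170204840184 -0.10966541586426932 [array([-1.6, -1.3]), array([0. , 0.9]), array([1.2, 0.4])]
0.005 [(np.float64(0.1146), np.float64(-0.1051)), (np.float64(0.1128), np.float64(-0.1075)), (np.float64(0.1142), np.float64(-0.1093))]
0.015 [(np.float64(0.1156), np.float64(-0.1012)), (np.float64(0.1148), np.float64(-0.1042)), (np.float64(0.1172), np.float64(-0.1064))]
0.025 [(np.float64(0.1166), np.float64(-0.0972)), (np.float64(0.1167), np.float64(-0.1009)), (np.float64(0.1202), np.float64(-0.1035))]
tri s,h,y 0.113307429104947 -0.012018017333292517 -0.11561001928698658 [array([-0.6, -0.4]), array([-0.4, -0. ]), array([0.9, 0.4])]
0.005 [(np.float64(0.1154), np.float64(-0.108)), (np.float64(0.1165), np.float64(-0.1094)), (np.float64(0.1177), np.float64(-0.1117))]
0.015 [(np.float64(0.1164), np.float64(-0.104)), (np.float64(0.1183), np.float64(-0.106)), (np.float64(0.1206), np.float64(-0.1088))]
0.025 [(np.float64(0.1173), np.float64(-0.0999)), (np.float64(0.1201), np.float64(-0.1026)), (np.float64(0.1235), np.float64(-0.1059))]
lip_end 0.01 (np.float64(0.1168), np.float64(-0.1092))
lip_end 0.015 (np.float64(0.1183), np.float64(-0.1077))
lip_end 0.02 (np.float64(0.1198), np.float64(-0.1063))
lip_end 0.03 (np.float64(0.1228), np.float64(-0.1033))
edge (np.float64(0.1126), np.float64(-0.0055)) (np.float64(0.1134), np.float64(-0.0055))
btn w7 [array([0.51926068, 0.28940557, 0.087     ])]
```

Level within about 2 mm: the lip's mid is at ~0.118 and the pointer at ~0.113–0.120, best guess 0.1175. Now the button. I'll yaw the gripper so its long side runs along the hood, and lean it outward to clear the cheek.

Request:
{"name": "move_arm", "arguments": {"plan": [{"delta_rot":[9.5,0,0],"translation":[0.05,0,0],"fingers":1},{"delta_rot":[9.5,0,0],"translation":[0.05,0,0],"fingers":1},{"delta_rot":[0,0,0],"translation":[0.05,0,0],"fingers":1},{"delta_rot":[0,0,-10],"translation":[0.05,0,0],"fingers":1},{"delta_rot":[0,0,-10],"translation":[0.02,0,0],"fingers":1},{"delta_rot":[0,0,-10],"translation":[0,0,0],"fingers":1},{"delta_rot":[0,0,-10],"translation":[0,0,0],"fingers":1},{"delta_rot":[0,0,-10],"translation":[0,0,0],"fingers":1},{"delta_rot":[0,0,-10],"translation":[0,0,0],"fingers":1},{"delta_rot":[0,0,-10],"translation":[0,0,0],"fingers":1}]}}

```text
time: 19.3
eef_pos: [0.3694, 0.2821, 0.4471]
ee_rot: [-0.076, -3.135, 0.025]
force: [0.1, 0.5, -0.6]
gripper_width: 0.008
```

Request:
{"name": "move_arm", "arguments": {"plan": [{"delta_rot":[0,0,-10],"translation":[0,0,0],"fingers":1},{"delta_rot":[0,0,-10],"translation":[0,0,0],"fingers":1},{"delta_rot":[5,0,0],"translation":[0,0,0],"fingers":1},{"delta_rot":[5,0,0],"translation":[0,0,0],"fingers":1},{"delta_rot":[5,0,0],"translation":[0,0,0],"fingers":1},{"delta_rot":[0,0,0],"translation":[0,0,0],"fingers":1},{"delta_rot":[0,0,0],"translation":[0,0,0],"fingers":1},{"delta_rot":[0,0,0],"translation":[0,0,0],"fingers":1},{"delta_rot":[0,0,0],"translation":[0,0,0],"fingers":1},{"delta_rot":[0,0,0],"translation":[0,0,0],"fingers":1}]}}

```text
time: 20.55
eef_pos: [0.37, 0.2823, 0.4476]
ee_rot: [-0.481, 3.041, -0.426]
force: [0.1, -0.6, -0.3]
gripper_width: 0.003
```

```bash
python3 look.py w8; python3 - <<'E'
from model import *
G=lambda k:np.load(f"f_{k}.npy",allow_pickle=True).item()
a,b=vision.grab_frame("scene"),vision.grab_frame("side")
B=tri([ray(a,(328,215)),ray(b,(349.3,215.5)),ray(G("w1"),(463,214.5))]);print("B",B,H.T@(B-O))
for f,u in((a,(328,215)),(b,(349.3,215.5)),(G("w1"),(463,214.5))):print(np.round(proj(f,B)-np.array(u),1))
s=r.sense();M=R.from_rotvec(s["ee_rot"]).as_matrix();tip=s["eef_pos"]+.182*M[:,2];print("tip",tip,"B-tip tool",M.T@(B-tip),"hood frame",H.T@(B-tip),"axes in hood\n",(H.T@M).round(3),proj(G("w8"),B))
E
```

```text
20.55 [ 1.051  0.105 -0.348  0.204 -1.319 -0.808] [0.37   0.2823 0.4476]
[[-0.952 -0.298  0.075]
 [-0.307  0.915 -0.263]
 [ 0.009 -0.273 -0.962]]
lip_edge [([215.2, 72.4], 0.57)]
lip_end []
pointer_tip []
fan_button_top [([213.4, 232.2], 0.78)]
B [0.51052265 0.28032301 0.08645012] [-0.06508365  0.17330717  0.08645012]
[-0.4  0.1]
[-0.2 -0.1]
[ 1.  -0.4]
tip [0.3836462  0.23445298 0.27238027] B-tip tool [-0.13660884  0.05502581  0.17630059] hood frame [ 0.1345096   0.01043352 -0.18593015] axes in hood
 [[-0.999 -0.044  0.003]
 [-0.043  0.961 -0.274]
 [ 0.01  -0.274 -0.962]] [np.float64(215.46457480015158), np.float64(227.64637752267274)]
```

View pics/w8.png

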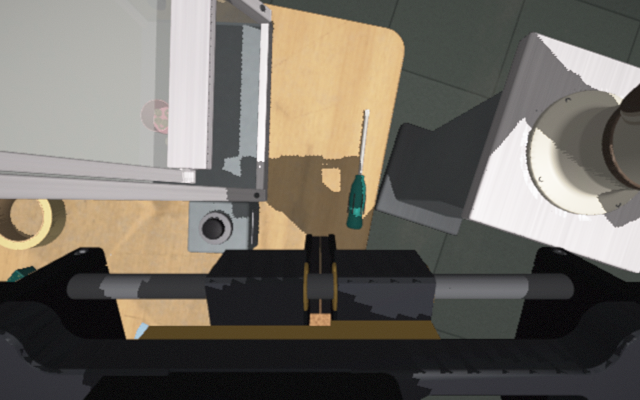

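The view shows the button at (215,228) on its box, matching the projection (215.5,227.6). Lip and sash are undisturbed. Moving above it.

Request:
{"name": "move_arm", "arguments": {"plan": [{"delta_rot":[0,0,0],"translation":[-0.045,0.004,0],"fingers":1},{"delta_rot":[0,0,0],"translation":[-0.045,0.004,0],"fingers":1},{"delta_rot":[0,0,0],"translation":[-0.044,0,0],"fingers":1},{"delta_rot":[0,0,0],"translation":[-0.002,0.011,0.04],"fingers":1},{"delta_rot":[0,0,0],"translation":[0,0.011,0.04],"fingers":1},{"delta_rot":[0,0,0],"translation":[0,0.011,0.04],"fingers":1},{"delta_rot":[0,0,0],"translation":[0,0.008,0.028],"fingers":1},{"delta_rot":[0,0,0],"translation":[0,0,0],"fingers":1},{"delta_rot":[0,0,0],"translation":[0,0,0],"fingers":1},{"delta_rot":[0,0,0],"translation":[0,0,0],"fingers":1}]}}

```text
time: 22.15
eef_pos: [0.5019, 0.3334, 0.2885]
ee_rot: [-0.482, 3.035, -0.42]
force: [0.9, -0.4, 0.1]
gripper_width: 0.007
```

```bash
cat > m4.py <<'E'
from model import *
B=np.array([.5105,.2803,.0865])
s=r.sense();M=R.from_rotvec(s["ee_rot"]).as_matrix();tip=s["eef_pos"]+.182*M[:,2];print("tip",tip,"hood frame B-tip",H.T@(B-tip),"axes in hood\n",(H.T@M).round(3),s["force"],s["time"])
E
python3 m4.py
```

```text
tip [0.5166383  0.28631311 0.11331894] hood frame B-tip [-0.00751772 -0.00416174 -0.02681894] axes in hood
 [[-0.999 -0.044  0.009]
 [-0.045  0.961 -0.271]
 [ 0.003 -0.271 -0.962]] [ 0.91429413 -0.43840364  0.08893363] 22.15
```

Request:
{"name": "move_arm", "arguments": {"plan": [{"delta_rot":[0,0,0],"translation":[0.007,-0.007,0.002],"fingers":1},{"delta_rot":[0,0,0],"translation":[0,0.003,0.01],"fingers":1},{"delta_rot":[0,0,0],"translation":[0,0.002,0.007],"fingers":1},{"delta_rot":[0,0,0],"translation":[0,0.001,0.003],"fingers":1},{"delta_rot":[0,0,0],"translation":[0,0.001,0.003],"fingers":1},{"delta_rot":[0,0,0],"translation":[0,0.001,0.003],"fingers":1},{"delta_rot":[0,0,0],"translation":[0,0.0005,0.002],"fingers":1},{"delta_rot":[0,0,0],"translation":[0,0,0],"fingers":1},{"delta_rot":[0,0,0],"translation":[0,0,0],"fingers":1},{"delta_rot":[0,0,0],"translation":[0,0,0],"fingers":1}]}}

```text
time: 23.4
eef_pos: [0.4968, 0.3249, 0.2653]
ee_rot: [-0.483, 3.029, -0.422]
force: [-1.7, -1.2, 3.4]
gripper_width: 0.005
```

```bash
python3 m4.py
```

```text
tip [0.51260012 0.27769682 0.09024959] hood frame B-tip [-0.00133122  0.00306837 -0.00374959] axes in hood
 [[-0.999 -0.044  0.015]
 [-0.047  0.961 -0.273]
 [-0.002 -0.273 -0.962]] [-1.72551399 -1.21476858  3.43392093] 23.4
```

Request:
{"name": "move_arm", "arguments": {"plan": [{"delta_rot":[0,0,0],"translation":[0,0.0006,0.002],"fingers":1},{"delta_rot":[0,0,0],"translation":[0,0.0006,0.002],"fingers":1},{"delta_rot":[0,0,0],"translation":[0,0.0003,0.001],"fingers":1},{"delta_rot":[0,0,0],"translation":[0,0.0003,0.001],"fingers":1},{"delta_rot":[0,0,0],"translation":[0,0,0],"fingers":1},{"delta_rot":[0,0,0],"translation":[0,0,0],"fingers":1},{"delta_rot":[0,0,0],"translation":[0,0,0],"fingers":1},{"delta_rot":[0,0,0],"translation":[0,0,0],"fingers":1},{"delta_rot":[0,0,0],"translation":[0,0,0],"fingers":1},{"delta_rot":[0,0,0],"translation":[0,0,0],"fingers":1}]}}

```text
time: 24.65
eef_pos: [0.4964, 0.3256, 0.2638]
ee_rot: [-0.484, 3.026, -0.428]
force: [-1.9, -0.7, 5.8]
gripper_width: 0.006
```

```bash
python3 m4.py
```

```text
tip [0.51266162 0.27769869 0.08898164] hood frame B-tip [-0.001391    0.00308294 -0.00248164] axes in hood
 [[-0.999 -0.045  0.016]
 [-0.048  0.96  -0.277]
 [-0.003 -0.278 -0.961]] [-1.88567429 -0.73733578  5.80668593] 24.65
```

Request:
{"name": "move_arm", "arguments": {"plan": [{"delta_rot":[0,0,0],"translation":[0,0.001,0.003],"fingers":1},{"delta_rot":[0,0,0],"translation":[0,0.001,0.004],"fingers":1},{"delta_rot":[0,0,0],"translation":[0,0.001,0.005],"fingers":1},{"delta_rot":[0,0,0],"translation":[0,0.001,0.005],"fingers":1},{"delta_rot":[0,0,0],"translation":[0,0.001,0.005],"fingers":1},{"delta_rot":[0,0,0],"translation":[0,0.001,0.005],"fingers":1},{"delta_rot":[0,0,0],"translation":[0,0.001,0.005],"fingers":1},{"delta_rot":[0,0,0],"translation":[0,0.001,0.005],"fingers":1},{"delta_rot":[0,0,0],"translation":[0,0.001,0.005],"fingers":1},{"delta_rot":[0,0,0],"translation":[0,0.001,0.005],"fingers":1}]}}

```text
time: 25.9
eef_pos: [0.492, 0.3281, 0.2619]
ee_rot: [-0.492, 2.998, -0.454]
force: [-15.8, 0.2, 29.3]
gripper_width: 0.005
```

```bash
python3 m4.py
```

```text
tip [0.51303201 0.27770228 0.08824247] hood frame B-tip [-0.00174897  0.0031781  -0.00174247] axes in hood
 [[-0.998 -0.05   0.037]
 [-0.059  0.953 -0.298]
 [-0.021 -0.299 -0.954]] [-15.80588579   0.23407878  29.31441007] 25.9
```

```bash
python3 - <<'E'
from h import *
a=vision.grab_frame("scene")["color"];b=vision.grab_frame("side")["color"];w=vision.grab_frame("wrist")["color"]
z=lambda i,w,h:cv2.resize(i[...,::-1],(w,h),interpolation=cv2.INTER_CUBIC)
im=np.vstack([np.hstack([z(a[90:270,240:420],400,400),z(b[90:270,250:430],400,400)]),z(w[50:250,0:640],800,200)[:200]])
cv2.imwrite("pics/p.png",im)
E
```

```text
(no output)
```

View pics/p.png

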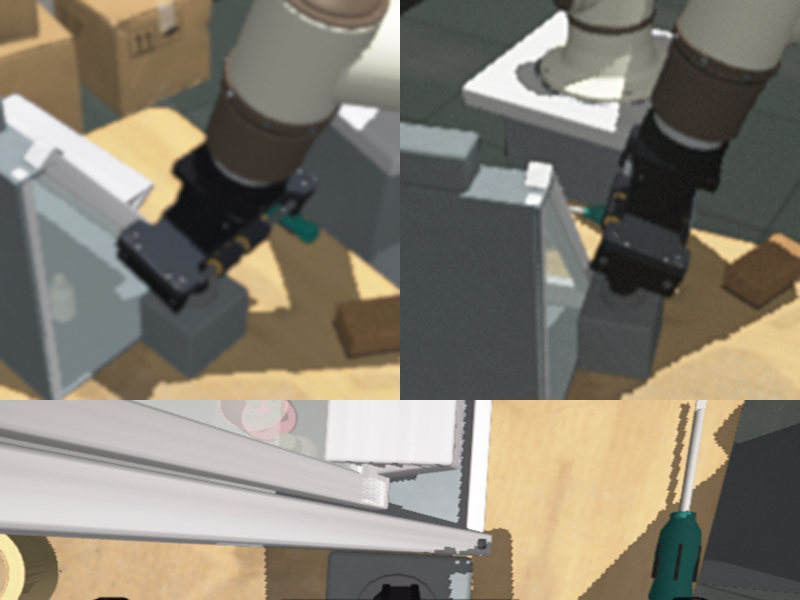

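The top-left and top-right panels show the gripper over the box with fingertips on the button; its rear end is near the cheek. I'll use the wrist moment to locate the contact.

```bash
python3 - <<'E'
from model import *
s=r.sense();M=R.from_rotvec(s["ee_rot"]).as_matrix();F=s["force"];T=s["wrist_torque"];p=s["eef_pos"]
print(F,T,"pred at tip about TCP",np.cross(.182*M[:,2],F))
r0=np.cross(F,T)/(F@F)
for k in(-.25,-.2,-.17,-.15):  # points on the line of action
    q0=r0+F/np.linalg.norm(F)*k; print(k,"world",(p+q0).round(3),"hood",(H.T@(p+q0-O)).round(3))
f=vision.grab_frame("scene");print(spotter.pinpoint("scene","fan_button_top"),spotter.pinpoint("scene","lip_edge"),r.sense()["time"])
E
```

```text
[-16.12696743   0.48928181  29.14025164] [-1.55570319  4.05694074 -1.20217923] pred at tip about TCP [-1.38297716  2.18826115 -0.80211744]
-0.25 world [ 0.506  0.266 -0.015] hood [-0.073  0.161 -0.015]
-0.2 world [0.482 0.267 0.029] hood [-0.096  0.168  0.029]
-0.17 world [0.467 0.267 0.055] hood [-0.11   0.172  0.055]
-0.15 world [0.458 0.268 0.072] hood [-0.12   0.175  0.072]
[{'centre': [327.5, 215.9], 'p': 0.53}] [{'centre': [273.8, 153.6], 'p': 0.76}] 26.2
```

The line of action is ambiguous, since friction and compliance muddy it. The spotter does see the button 2.4 px lower, as expected for a 6 mm press. I'll release and compare.

Request:
{"name": "move_arm", "arguments": {"plan": [{"delta_rot":[0,0,0],"translation":[0,0,0],"fingers":1},{"delta_rot":[0,0,0],"translation":[0,-0.001,-0.003],"fingers":1},{"delta_rot":[0,0,0],"translation":[0,-0.002,-0.007],"fingers":1},{"delta_rot":[0,0,0],"translation":[0,-0.003,-0.01],"fingers":1},{"delta_rot":[0,0,0],"translation":[0,-0.003,-0.01],"fingers":1},{"delta_rot":[0,0,0],"translation":[0,0,0],"fingers":1},{"delta_rot":[0,0,0],"translation":[0,0,0],"fingers":1},{"delta_rot":[0,0,0],"translation":[0,0,0],"fingers":1},{"delta_rot":[0,0,0],"translation":[0,0,0],"fingers":1},{"delta_rot":[0,0,0],"translation":[0,0,0],"fingers":1}]}}

```text
time: 27.45
eef_pos: [0.4911, 0.3285, 0.2942]
ee_rot: [-0.492, 2.999, -0.451]
force: [-0.3, 0.5, -0.3]
gripper_width: 0.004
```

```bash
python3 m4.py; python3 - <<'E'
from model import *
s=r.sense();print(s["wrist_torque"])
z=lambda i:cv2.resize(i[...,::-1],(400,400),interpolation=cv2.INTER_CUBIC)
a=vision.grab_frame("scene");b=vision.grab_frame("side");w=vision.grab_frame("wrist")
for c in("scene","side"):print(c,[(x["centre"],x["p"]) for x in spotter.pinpoint(c,"fan_button_top")])
cv2.imwrite("pics/q.png",np.hstack([z(a["color"][170:260,285:375]),z(b["color"][170:260,305:395])]))
E
```

```text
tip [0.51196688 0.2784758  0.12051248] hood frame B-tip [-0.00092824  0.00214891 -0.03401248] axes in hood
 [[-0.998 -0.05   0.037]
 [-0.059  0.953 -0.296]
 [-0.021 -0.297 -0.955]] [-0.32711057  0.52410093 -0.27398071] 27.45
[ 0.52506776  0.31384755 -0.01864585]
scene [([277.7, 154.0], 0.55), ([327.9, 213.8], 0.41)]
side [([350.6, 214.1], 0.6)]
```

View pics/q.png

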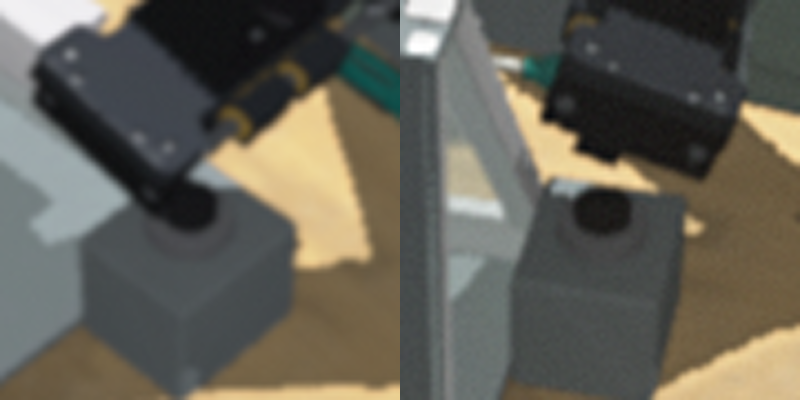

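The button is up again, its black top clear at (190,205) left and (602,210) right. A spring of 5 N per 6 mm fits my readings (3.4 N at 90.2 mm, hard stop at 88.2 mm). I'll confirm with a second press, checking where contact begins.

Request:
{"name": "move_arm", "arguments": {"plan": [{"delta_rot":[0,0,0],"translation":[0,0.003,0.01],"fingers":1},{"delta_rot":[0,0,0],"translation":[0,0.003,0.01],"fingers":1},{"delta_rot":[0,0,0],"translation":[0,0.002,0.006],"fingers":1},{"delta_rot":[0,0,0],"translation":[0,0.001,0.002],"fingers":1},{"delta_rot":[0,0,0],"translation":[0,0,0],"fingers":1},{"delta_rot":[0,0,0],"translation":[0,0,0],"fingers":1},{"delta_rot":[0,0,0],"translation":[0,0,0],"fingers":1},{"delta_rot":[0,0,0],"translation":[0,0,0],"fingers":1},{"delta_rot":[0,0,0],"translation":[0,0,0],"fingers":1},{"delta_rot":[0,0,0],"translation":[0,0,0],"fingers":1}]}}

```text
time: 28.95
eef_pos: [0.4916, 0.3289, 0.2648]
ee_rot: [-0.492, 2.997, -0.452]
force: [-1.5, -0.8, 4.9]
gripper_width: 0.005
```

```bash
python3 m4.py
```

```text
tip [0.51270411 0.27872863 0.09117041] hood frame B-tip [-0.00170617  0.00210149 -0.00467041] axes in hood
 [[-0.998 -0.05   0.038]
 [-0.059  0.953 -0.297]
 [-0.022 -0.299 -0.954]] [-1.49828132 -0.75954426  4.86594607] 28.95
```

Request:
{"name": "move_arm", "arguments": {"plan": [{"delta_rot":[0,0,0],"translation":[0,0.001,0.003],"fingers":1},{"delta_rot":[0,0,0],"translation":[0,0.001,0.003],"fingers":1},{"delta_rot":[0,0,0],"translation":[0,0.001,0.003],"fingers":1},{"delta_rot":[0,0,0],"translation":[0,0.001,0.003],"fingers":1},{"delta_rot":[0,0,0],"translation":[0,0.001,0.004],"fingers":1},{"delta_rot":[0,0,0],"translation":[0,0.001,0.004],"fingers":1},{"delta_rot":[0,0,0],"translation":[0,0.001,0.004],"fingers":1},{"delta_rot":[0,0,0],"translation":[0,0.001,0.004],"fingers":1},{"delta_rot":[0,0,0],"translation":[0,0.001,0.004],"fingers":1},{"delta_rot":[0,0,0],"translation":[0,0.001,0.004],"fingers":1}]}}

```text
time: 30.2
eef_pos: [0.4883, 0.3315, 0.261]
ee_rot: [-0.496, 2.975, -0.478]
force: [-12.6, -0.0, 24.7]
gripper_width: 0.005
```

```bash
python3 m4.py;  python3 - <<'E'
from model import *
a=vision.grab_frame("scene");b=vision.grab_frame("side")
for c in("scene","side"):print(c,[(x["centre"],x["p"]) for x in spotter.pinpoint(c,"fan_button_top")])
E
```

```text
tip [0.51310235 0.27878541 0.08859736] hood frame B-tip [-0.00210516  0.0021528  -0.00209736] axes in hood
 [[-0.997 -0.052  0.054]
 [-0.067  0.947 -0.316]
 [-0.035 -0.318 -0.947]] [-1.25536445e+01 -2.27645091e-02  2.47499113e+01] 30.2
scene []
side [([350.9, 217.5], 0.46)]
```

Hard stop at the same height, and the side view sees the button 3.4 px lower, so it is fully down. Releasing and retreating.

Request:
{"name": "move_arm", "arguments": {"plan": [{"delta_rot":[0,0,0],"translation":[0,0,0],"fingers":1},{"delta_rot":[0,0,0],"translation":[0,-0.001,-0.003],"fingers":1},{"delta_rot":[0,0,0],"translation":[0,-0.003,-0.01],"fingers":1},{"delta_rot":[0,0,0],"translation":[0,-0.006,-0.02],"fingers":1},{"delta_rot":[0,0,0],"translation":[0,-0.012,-0.04],"fingers":1},{"delta_rot":[0,0,0],"translation":[0,-0.012,-0.04],"fingers":1},{"delta_rot":[0,0,0],"translation":[0.04,-0.006,-0.02],"fingers":1},{"delta_rot":[0,0,0],"translation":[0.03,0,0],"fingers":1},{"delta_rot":[0,0,0],"translation":[0,0,0],"fingers":1},{"delta_rot":[0,0,0],"translation":[0,0,0],"fingers":1}]}}

```text
time: 31.65
eef_pos: [0.4155, 0.3119, 0.4005]
ee_rot: [-0.497, 2.978, -0.469]
force: [-0.4, 0.4, 0.1]
gripper_width: 0.003
```

```bash
python3 m4.py;  python3 - <<'E'
from model import *
a=vision.grab_frame("scene");b=vision.grab_frame("side")
for c in("scene","side"):
  for n in("fan_button_top","lip_edge","lip_end"):print(c,n,[(np.round(x["centre"],1),x["p"]) for x in spotter.pinpoint(c,n)[:2]])
for t in(.105,.112,.119):print(t,proj(a,E0+t*U))
E
```

```text
tip [0.43991244 0.26013483 0.22771883] hood frame B-tip [ 0.0734086   0.00064339 -0.14121883] axes in hood
 [[-0.997 -0.052  0.054]
 [-0.066  0.948 -0.31 ]
 [-0.035 -0.313 -0.949]] [-0.37074475  0.37160933  0.11929446] 31.65
scene fan_button_top [(array([328.2, 213.6]), 0.54)]
scene lip_edge [(array([274. , 154.1]), 0.71)]
scene lip_end [(array([239.7, 135.6]), 0.66)]
side fan_button_top [(array([351.1, 216. ]), 0.51)]
side lip_edge []
side lip_end []
0.105 [np.float64(279.972527256193), np.float64(152.3951071138222)]
0.112 [np.float64(278.45674364929766), np.float64(151.1469632135914)]
0.119 [np.float64(276.9209212132644), np.float64(149.88231871113584)]
```

```bash
python3 -c "
from workcell import r
print(r.close_job(), r.sense()['time'])"
```

```text
the job is handed in; nothing more can be done
the job is handed in; nothing more can be done
```

The sash is raised to the pointer and the fan button has been pressed and let go. The job was handed in at about 32 s; no verdict was reported.

- **Sash:** I pushed it up from the lower outer edge of the lip with the closed fingertips, using about 2–4 N. The last wrist view put the middle of the lip's end at about 0.118 m along the slope and the pointer at 0.113–0.120 m. My best estimate is level to within about 2 mm, but how far the pointer stands off the face stayed uncertain by a few mm. The pointer could not be seen from the fixed cameras. After the press, the scene camera saw the lip where it was during the press.
- **Fan button:** I pressed it twice, because the force direction on the first press was ambiguous. Both times the fingertips met a spring-like force of about 3–6 N and then a hard stop at the same height. The peak upward force was 29 N.
- **Button release:** In the scene camera the button is back at its starting row. The side camera's last reading was less clear, between its up and pressed readings.
- **At hand-in:** The arm was clear of everything, with about 0 N on the tool. It gripped nothing. I never touched the marker, bottles, pot or sanding block, though I did not re-measure their positions at the end.

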